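Clamp a bush in the ratchet clamp

TASK

Stand the loose black bush upright in the blue ratchet clamp, between the sprung jaw and the end stop, and let go of it. Then wind the red knob clockwise until you feel the bush pinched between jaw and stop, go on to the second click after that, no further, and let go so that the pawl holds it there. Grip it firmly but never crush it, and leave the tin, the gearhead and the shaft where they are.

Things in the scene. Friction and masses are not known exactly. Their poses are not given: they have to be found in the camera images.
- clamp: Ratchet clamp fixed to the bench; blue bed 110 mm (x) by 272 mm (y), top 12 mm above the bench. Origin on the bench on the clamp's centre line (x = 0); the jaw closes along its -y, z up. Knob axis at y = +75 mm. Jaw block 44 mm wide, top 46 mm above the bench. Rubber-faced jaw pad 40 mm wide, top 43 mm above the bench, its face at y = -40 mm when the knob is at 0.
- nest (a point): Point on the bed's top, on the centre line at the clamp's y = -66 mm, axes as the clamp's: the place for the centre of the bush's foot (within 8 mm sideways). Aluminium end stop beyond it, 44 mm wide, top 48 mm above the bench, face at the clamp's y = -92 to -114 mm: set by hand beforehand, not measured for you, firm under load. So a 45 mm bush has 7 to 29 mm of slack in all.
- winder (a joint): Turn of the red knob with the steel ratchet wheel, rad: 0 at the start, grows clockwise seen from above (end 4.3). Drives the jaw 15 mm per rad. 20 teeth: a click each 0.314 rad (4.7 mm of jaw). At 0 the brass pawl at the wheel's -x side lies in a tooth. It lets the wheel turn clockwise only; let go between clicks, a loaded wheel turns back to the last tooth. Free turning takes about 0.03 N m.
- winder_grip (a point): On the knob's axis at grip height, 64 mm above the bench. The grip is an upright red bar 14 mm thick, 50 mm long, from 43 to 82 mm above the bench; it lies along this point's y axis (turning with the knob), its thickness along x. At knob 0 it lies along the clamp's y. The wheel beneath is 76 mm across, its top 38 mm above the bench.
- jaw: Grey jaw block with its rack and sprung pad; origin on the bed's top, at the clamp's y = 0 when the knob is at 0; moves to the clamp's -y as the knob is wound. The pad's spring gives 1.7 N per mm (16 mm, no preload): once the bush is pinched against the stop each click adds 8 N of squeeze and 0.12 N m of torque at the knob. At the second click after the pinch: 8 to 16 N.
- bush_mid (a point): Centre of the black plastic bush (half-way up): a plain cylinder 45 mm in diameter, 88 mm tall, 0.19 kg, standing on the bench; z is its axis.
- tin: Grease tin, 67 mm across, 36 mm high, origin under its centre; to be left alone.
- gearhead: Black gearhead 80 x 61 x 60 mm with a yellow shaft cap, origin under its centre; to be left alone.
- shaft: Turned steel shaft lying on the bench, 120 mm long, 15 mm thick, origin under its centre; to be left alone.
Not all that is in view belongs to the job. What is shaped like the part that bears bush_mid but purple is not meant.

How it is judged:
By the outcome, as a careful person would: the job done as asked, in the order asked, and still so for the second after the job is handed in, with the robot touching nothing.
It also fails if it takes over 72 s, if anything falls off the work surface, if the arm or the gripper's body presses on something with over 40 N, if the wrist force passes 120 N, or if a joint passes its speed limit or range.

ROBOT

A 7-joint arm with a two-finger parallel gripper is mounted at the origin on the work surface; the furniture and walls round the work are solid. World frame = base frame: x ahead of the robot, y to its left, z up, the work surface at z = 0. Lengths are in mm, angles in rad, forces in N, time in s.
With the tool pointing down it reaches from about 425 to 975 mm from the base axis. Payload 16.7 kg.
Tool frame: the origin (TCP) lies between the finger pads; the fingertips stand 17 mm ahead of it and the grasp point (between the pads) lies 2 mm behind it (arm.tips_ahead is the distance from the TCP to the fingertips, in mm); x points along the fingers, y is the direction in which the jaws open and shut, and the axes are right-handed (so a half turn about x gives the same grasp; the last joint's range is limited). The gripper opens to 85 mm and grips with 20 to 120 N. Pads are 22 mm wide; open, the fingers measure 114 mm over their backs; the gripper's body (76 mm by 85 mm) begins 54 mm behind the grasp point. The pads swing forward as they close: fully open they stand 13 mm farther back than shut.
Start: joints at [0.972, 0.426, 0.074, 1.606, -0.034, 1.111, -0.067], TCP at [293.445, -607.838, 248.302] pointing down, gripper open.
Joint ranges: [-2.85, 2.85], [-0.5, 2.14], [-1.23, 1.37], [0.21, 2.46], [-1.02, 4.16], [0.16, 2.05], [-2.73, 2.73]. Speed limits (rad/s): [1.89, 1.89, 2.39, 2.39, 3.01, 3.01, 3.01].

INTERFACE

Orientations are given as a rotation vector (axis times angle).
In Python, from station import arm, capture, camera_params, workorder gives the robot as it stands. The module is installed in compiled form; this text tells all that it offers.
- The arm moves only by the tool apply_moves, never from a script. Its arguments are lists of equal length, an entry for each row: "slide": the shift along the world's x, y, z in units of 40 mm (1.0 is 40 mm), a list of three; "yaw": the turn about the world's z in units of 6 degrees (1.0 is 6 degrees). A call has 1 to 12 rows; each row is the pose to reach, as a shift and turn from the pose commanded when the call began; what a row does not reach only later rows make up. A row lasts 1/12 s, in which the tool goes at most 41.7 mm and 7.16 degrees, less where a joint would pass 70% of its speed; a pose out of reach is approached as far as the arm can. A call with a gripper value outside its range is refused whole. "hand" is the closure, from -1 (fully open) to 1 (shut), so that 0 is half open, set as the call begins (left out, the last holds). The fingers move at their own pace and stop on an object; "newtons" is the grip in N (left out, the last holds). Time passes only in rows, so rows that repeat a pose let the fingers close. It gives the time, the measured TCP pose, the force and the opening at its end, in the units of the state.
- arm.get_state(): the state, without advancing time (a new reading comes with each control period).
- capture(name): name is "scene" or "side" or "wrist"; returns the picture (480x640x3 uint8, red, green, blue); there is no depth.
- camera_params(name): a dict with "fx", "fy", "cx", "cy" (pixels), "eye" and "attitude" of the camera in the world. Camera axes: x right, y down, z forward; pixel columns grow to the right and rows downward; lengths in mm; the calibration is good to about 2 mm. A picture is of the moment at which its call begins: read the wrist's pose just before it. camera_params takes no time and is no camera call; for the wrist camera it gives the pose at the moment of the call.
- workorder.hand_in(): hands the job in, once; it reports no verdict.
The state is a dict: "time_s": time; "joints": joint angles; "joint_velocities": joint speeds; "joint_efforts": joint torques, N m; "tool_pos": TCP position; "eef_rot": TCP orientation; "contact_force": force on the tool from outside, world axes, zero at the start; "torque": the same for the moment, N m; "finger_gap": finger opening in mm.
Only numpy, scipy, OpenCV 4.12 (cv2) and the standard library are available. Lean on these libraries where they do the work, as an engineer would, in place of code of your own. Each camera call takes 0.05 s, during which the arm holds its last target. There are 200 camera calls.

## Working session

There is one attempt and no reset: what is moved stays moved. The work goes in short steps, Python scripts to look and compute and a tool call to move; the robot and the scene stay as the last step left them, time stands still between calls to the robot, and variables do not carry over. Pictures are saved under pics/ and viewed, about 8 in all and at most 12, crops included, and the job is handed in when it is done.

Besides the shell and the picture viewer there is one more tool, called after "Call:" as name([rows], argument=value, ...), one row to a line, values as JSON. apply_moves: Moves the arm, as the interface text tells. Its arguments: {"type":"object","properties":{"slide":{"type":"array"},"yaw":{"type":"array"},"hand":{"type":"number"},"newtons":{"type":"number"}},"required":["slide","yaw"]}

```bash
mkdir -p pics; python3 - <<'E'
from station import arm,capture,camera_params
import cv2,numpy as np
ims=[]
for n in ("scene","side"):
    p=camera_params(n); print(n,p)
    im=capture(n); cv2.imwrite(f"pics/{n}0.png",im[:,:,::-1])
print(camera_params("wrist")); im=capture("wrist"); cv2.imwrite("pics/wrist0.png",im[:,:,::-1])
print(arm.get_state(), arm.tips_ahead)
E
```

```text
scene {'fx': 470.28657976882243, 'fy': 470.28657976882243, 'cx': 329.33784868244044, 'cy': 239.80887992293555, 'eye': array([ 64.8540281 , 679.82978196, 703.72762166]), 'attitude': array([-0.75346067,  2.49363682, -1.22506388])}
side {'fx': 554.2695237249958, 'fy': 554.2695237249958, 'cx': 318.4412097581143, 'cy': 241.28830356831662, 'eye': array([-39.57786751, 788.9190126 , 829.82708072]), 'attitude': array([-0.81307763,  2.47426388, -1.2137146 ])}
{'fx': 355.6536915818248, 'fy': 355.6536915818248, 'cx': 321.3520117999761, 'cy': 239.95842936852225, 'eye': array([ 355.80237413, -577.35427224,  372.33507803]), 'attitude': array([ 2.45448307, -1.54068013, -0.21612772])}
{'time_s': 0.15, 'joints': array([ 0.97150211,  0.42656477,  0.07385752,  1.60647677, -0.03412014,
        1.11079294, -0.06706041]), 'joint_velocities': array([-1.96254491e-03, -1.95351689e-03,  9.31706429e-04,  2.02307034e-04,
        8.86536224e-05, -5.84256410e-04,  1.11282105e-04]), 'joint_efforts': array([ 5.15557724e-03, -9.50312233e+01,  3.76473561e+00, -4.63764775e+01,
        1.96623697e-02,  7.71293126e-03, -5.58958175e-05]), 'tool_pos': array([ 293.32730445, -607.59243091,  247.77980798]), 'eef_rot': array([ 1.97197196,  0.45213824, -1.97250145]), 'contact_force': array([ 0.26943317, -0.14625875,  0.41424159]), 'torque': array([ 0.05578438, -0.02855915,  0.04046253]), 'finger_gap': 85.46267661016898} 17.0
```

View pics/scene0.png

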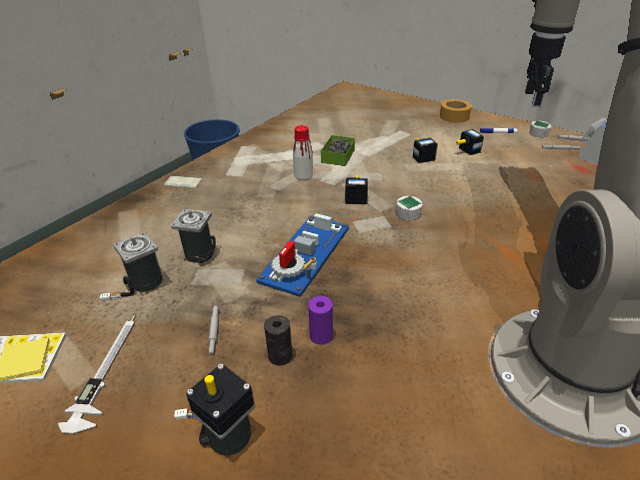

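View pics/side0.png

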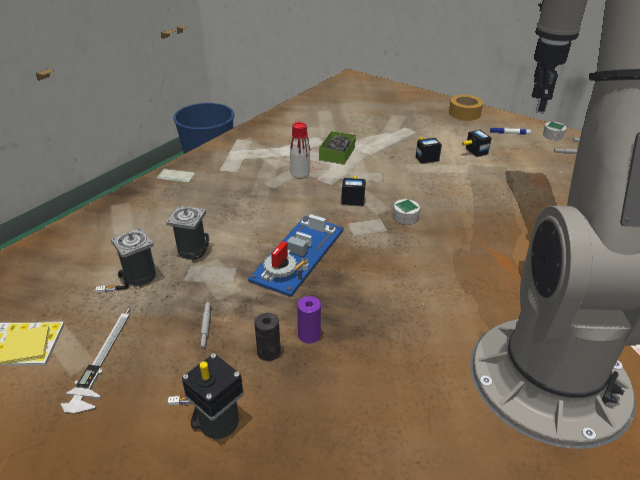

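Scene view: black cylinder at (278,340), purple one at (320,320), blue clamp at about (303,255), and motors and gearheads elsewhere. The candidates for the bush are the black cylinder at (278,340) and the purple one at (320,320). The black one fits, because purple is excluded and the dark motors have square flanges. I'll confirm this in a crop and measure.

```bash
cat > h.py <<'E'
import numpy as np,cv2
from scipy.spatial.transform import Rotation as R
from station import arm,capture,camera_params
def ray(p,uv):
    d=np.array([(uv[0]-p['cx'])/p['fx'],(uv[1]-p['cy'])/p['fy'],1.])
    return np.array(p['eye']),R.from_rotvec(p['attitude']).apply(d)
def onz(p,uv,z):
    e,d=ray(p,uv); return e+d*(z-e[2])/d[2]
def tri(rs):
    A=np.zeros((3,3));b=np.zeros(3)
    for e,d in rs:
        d=d/np.linalg.norm(d);M=np.eye(3)-np.outer(d,d);A+=M;b+=M@e
    return np.linalg.solve(A,b)
def proj(p,X):
    c=R.from_rotvec(p['attitude']).inv().apply(np.asarray(X,float)-p['eye'])
    return np.array([p['fx']*c[0]/c[2]+p['cx'],p['fy']*c[1]/c[2]+p['cy']])
def blob(mask,k=0):
    cs,_=cv2.findContours(mask.astype(np.uint8),cv2.RETR_EXTERNAL,cv2.CHAIN_APPROX_NONE)
    return sorted(cs,key=cv2.contourArea)[-1-k]
E
python3 - <<'E'
from h import *
np.set_printoptions(precision=1,suppress=True)
out=[]
for n,(x0,y0,x1,y1),(bx0,by0,bx1,by1) in (("scene",(250,200,360,300),(258,310,298,370)),("side",(240,205,355,300),(248,308,286,364))):
    im=cv2.imread(f"pics/{n}0.png");p=camera_params(n)
    hsv=cv2.cvtColor(im,cv2.COLOR_BGR2HSV).astype(int)
    m=np.zeros(im.shape[:2],bool);m[y0:y1,x0:x1]=((abs(hsv[...,0]-110)<14)&(hsv[...,1]>130)&(hsv[...,2]>40))[y0:y1,x0:x1]
    c=cv2.convexHull(blob(m)); q=cv2.approxPolyDP(c,6,True)[:,0]
    print(n,"blue",q.tolist(),[onz(p,u,12)[:2] for u in q])
    m=np.zeros(im.shape[:2],bool);m[by0:by1,bx0:bx1]=(hsv[...,2]<75)[by0:by1,bx0:bx1]
    b=blob(m)[:,0]; print("bush bbox",b.min(0),b.max(0))
    for k in (0,1):
        pass
    out.append(cv2.resize(im[195:375,235:365],None,fx=3,fy=3,interpolation=cv2.INTER_CUBIC))
cv2.imwrite("pics/crop1.png",np.hstack(out))
E
```

```text
scene blue [[347, 225], [300, 295], [257, 282], [310, 226]] [array([ 565.6, -140.3]), array([514.6, 126.2]), array([616.2, 145.3]), array([640.9, -85.7])]
bush bbox [264 316] [295 365]
side blue [[342, 227], [290, 295], [249, 280], [305, 226]] [array([ 564.6, -144.9]), array([515.7, 124. ]), array([618. , 140.4]), array([640.9, -93.2])]
bush bbox [255 313] [283 360]
```

View pics/crop1.png

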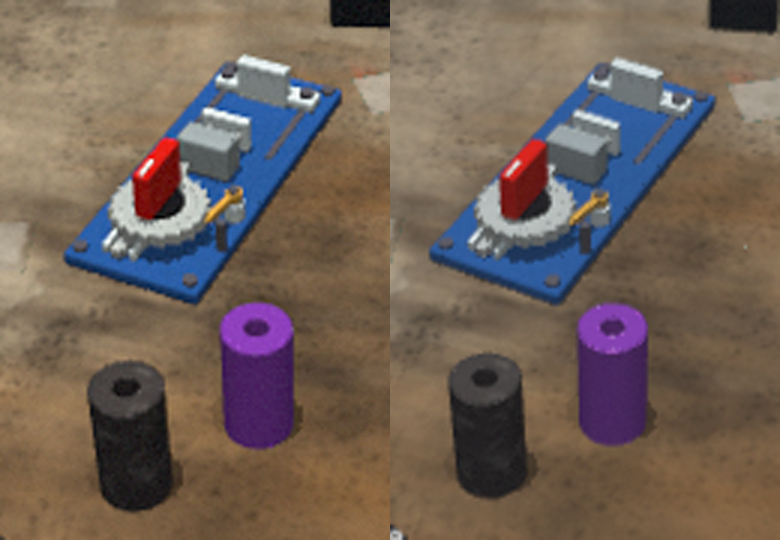

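The crop confirms it: black bush with its top hole at scene (277,324) and side (267,321), the purple decoy beside it. The jaw is next to the knob and the end stop is at the far end.

```bash
python3 - <<'E'
from h import *
np.set_printoptions(precision=1,suppress=True)
ps,pd=camera_params("scene"),camera_params("side")
b=[(277,324),(266.7,320.7)];pu=[(320.5,304),(309.3,304)]
for uv in (b,pu): print(tri([ray(ps,uv[0]),ray(pd,uv[1])]),onz(ps,uv[0],88),onz(pd,uv[1],88))
s=arm.get_state();print(R.from_rotvec(s['eef_rot']).as_matrix())
w=camera_params("wrist");print(R.from_rotvec(w['attitude']).as_matrix())
print((np.array(w['eye'])-s['tool_pos'])@R.from_rotvec(s['eef_rot']).as_matrix())
E
```

```text
[435.3 287.5 119.4] [455.7 266.9  88. ] [455.8 265.   88. ]
[433.4 165.6  64.9] [420.  185.2  88. ] [419.1 183.4  88. ]
[[-0.   0.4 -0.9]
 [ 0.  -0.9 -0.4]
 [-1.  -0.   0. ]]
[[ 0.4 -0.9 -0.2]
 [-0.9 -0.4 -0.1]
 [ 0.   0.3 -1. ]]
[-124.7   -0.2  -69.4]
```

Call:
apply_moves([
  [0.43,0.85,0.1],
  [0.86,1.7,0.2],
  [1.3,2.55,0.3],
  [1.72,3.4,0.4],
  [2.15,4.25,0.5],
  [2.6,5.1,0.6],
  [3,5.95,0.7],
  [3.45,6.8,0.8],
  [3.9,7.65,0.9],
  [4.3,8.5,1],
  [4.7,9.35,1.1],
  [5.1,10.2,1.2],
], yaw=[0.3,0.6,0.9,1.2,1.5,1.8,2.1,2.4,2.7,3,3.3,3.6], hand=-1, newtons=40)

```text
time_s: 1.15
tool_pos: [497.8, -198.1, 296.6]
eef_rot: [1.732, 0.761, -1.732]
contact_force: [0.8, -0.7, 0.5]
finger_gap: 85.4
```

Call:
apply_moves([
  [0,1,0],
  [0,2,0],
  [0,3,0],
  [0,4,0],
  [0,5,0],
  [0,6,0],
  [0,7,0],
  [0,8,0],
  [0,9,0],
  [0,9.5,0],
  [0,9.5,0],
], yaw=[0.3,0.6,0.9,1.2,1.5,1.8,2.1,2.4,2.7,3,3])

```text
time_s: 2.07
tool_pos: [496.4, 185.3, 296.3]
eef_rot: [1.514, 0.981, -1.512]
contact_force: [-0.0, 0.7, -0.3]
finger_gap: 85.4
```

```bash
python3 - <<'E'
from h import *
np.set_printoptions(precision=2,suppress=True)
s=arm.get_state();print(s['time_s'],s['tool_pos'],s['joints'],R.from_rotvec(s['eef_rot']).as_matrix())
p=camera_params("wrist");np.save("w1.npy",p,allow_pickle=True);print(p['eye'])
cv2.imwrite("pics/w1.png",capture("wrist")[:,:,::-1])
E
```

```text
2.0667 [496.43 185.32 296.26] [ 0.01  0.19 -0.55  1.84  0.1   1.14 -1.  ] [[-0.    0.91 -0.41]
 [ 0.   -0.41 -0.91]
 [-1.   -0.   -0.  ]]
[524.67 248.72 421.06]
```

View pics/w1.png

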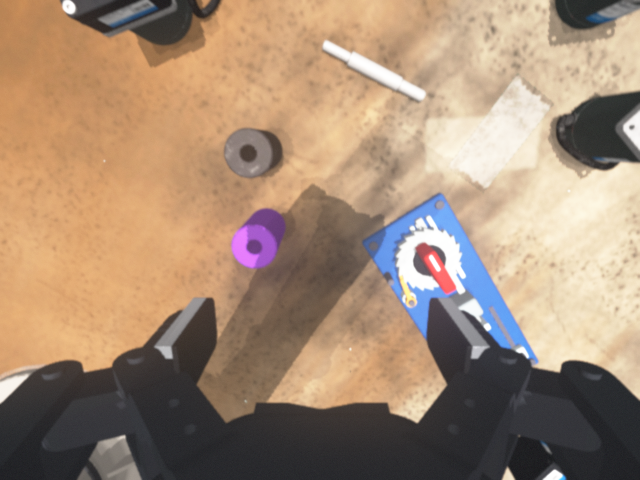

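Wrist view: black bush top hole at (247,153), purple one at (255,245), clamp at (450,280) with the red bar at (435,267).

```bash
python3 - <<'E'
from h import *
np.set_printoptions(precision=1,suppress=True)
p=np.load("w1.npy",allow_pickle=True).item()
ps,pd=camera_params("scene"),camera_params("side")
print(onz(p,(247,153),88),tri([ray(p,(247,153)),ray(ps,(277,324)),ray(pd,(266.7,320.7))]))
im=cv2.imread("pics/w1.png");hsv=cv2.cvtColor(im,cv2.COLOR_BGR2HSV).astype(int)
m=(abs(hsv[...,0]-110)<14)&(hsv[...,1]>130)&(hsv[...,2]>40);m[:, :340]=0;m[:180]=0
q=cv2.approxPolyDP(cv2.convexHull(blob(m)),6,True)[:,0];print([(u.tolist(),onz(p,u,12)[:2]) for u in q])
E
```

```text
[457.6 265.   88. ] [457.  264.9  86.2]
[([536, 361], array([ 667.9, -125.8])), ([399, 297], array([535.2,  34.9])), ([374, 259], array([525.3,  94.4])), ([385, 229], array([551.2, 124. ])), ([442, 196], array([625.6, 133.7]))]
```

Call:
apply_moves([
  [-0.4,0.8,0],
  [-0.8,1.6,-0.3],
  [-0.98,2,-1],
  [-0.98,2,-1.9],
  [-0.98,2,-2.8],
  [-0.98,2,-3.7],
  [-0.98,2,-4.5],
  [-0.98,2,-5.2],
  [-0.98,2,-5.7],
  [-0.98,2,-5.75],
  [-0.98,2,-5.75],
], yaw=[0,0,0,0,0,0,0,0,0,0,0])

```text
time_s: 3.03
tool_pos: [458.0, 259.1, 65.7]
eef_rot: [1.517, 0.973, -1.521]
contact_force: [0.4, 0.4, 0.7]
finger_gap: 85.4
```

Call:
apply_moves([
  [0,0,0],
  [0,0,0],
  [0,0,0],
  [0,0,0],
  [0,0,0],
  [0,0,0],
  [0,0,0],
  [0,0,0],
], yaw=[0,0,0,0,0,0,0,0], hand=1, newtons=40)

```text
time_s: 3.7
tool_pos: [458.7, 260.8, 67.7]
eef_rot: [1.52, 0.974, -1.516]
contact_force: [-3.3, -0.4, 11.1]
finger_gap: 44.1
```

Call:
apply_moves([
  [0,0,0.6],
  [0,0,1.5],
  [0,0,2.4],
  [0.1,-0.4,3.2],
  [0.3,-1,3.9],
  [0.5,-1.7,4.4],
  [0.8,-2.6,4.4],
  [1.1,-3.5,4.4],
  [1.4,-4.5,4.4],
  [1.7,-5.5,4.4],
  [2,-6.5,4.4],
  [2.3,-7.4,4.4],
], yaw=[0,0,0,0,0,0,0,0,0,0,0,0])

```text
time_s: 4.7
tool_pos: [550.2, -38.6, 243.1]
eef_rot: [1.519, 0.973, -1.518]
contact_force: [0.9, 0.5, -3.1]
finger_gap: 44.0
```

Call:
apply_moves([
  [0.25,-0.8,0],
  [0.5,-1.6,0],
  [0.7,-2.3,0],
  [0.85,-2.8,0],
  [0.85,-2.9,0],
  [0.85,-2.9,0],
  [0.85,-2.9,0],
  [0.85,-2.9,0],
], yaw=[0,0,0,0,0,0,0,0])

```text
time_s: 5.37
tool_pos: [584.1, -150.4, 242.6]
eef_rot: [1.518, 0.975, -1.517]
contact_force: [0.8, -0.3, -2.8]
finger_gap: 44.1
```

```bash
python3 - <<'E'
from h import *
np.set_printoptions(precision=2,suppress=True)
s=arm.get_state();print(s['time_s'],s['tool_pos'],s['joints'],s['contact_force'],s['torque'],s['finger_gap'])
p=camera_params("wrist");np.save("w2.npy",p,allow_pickle=True);print(p['eye'])
cv2.imwrite("pics/w2.png",capture("wrist")[:,:,::-1])
E
```

```text
5.3667 [ 584.09 -150.4   242.58] [ 0.44  0.34 -0.37  1.76  0.14  1.07 -0.4 ] [ 0.76 -0.31 -2.77] [ 0.    0.   -0.04] 44.1330407965435
[612.69 -87.04 367.3 ]
```

View pics/w2.png

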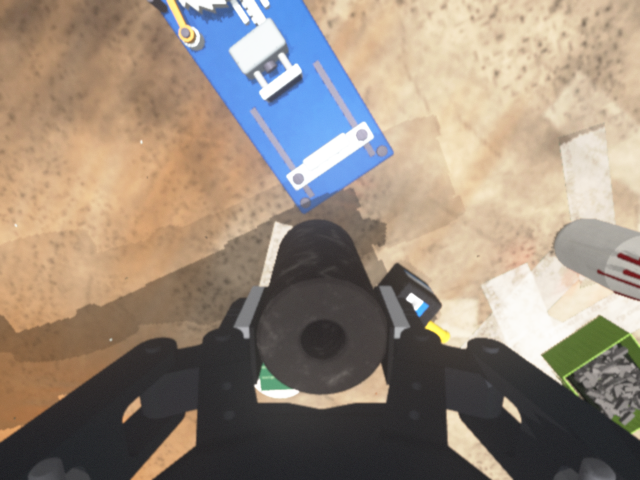

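Wrist view: bush held upright with its hole at (322,340). The bed's end corners are at (305,212) and (392,153), the pad's front edge at about (282,83) and the stop at about (330,155). I'll fit the bed edges and enlarge the stop and pad.

```bash
python3 - <<'E'
from h import *
np.set_printoptions(precision=1,suppress=True)
p=np.load("w2.npy",allow_pickle=True).item()
im=cv2.imread("pics/w2.png");hsv=cv2.cvtColor(im,cv2.COLOR_BGR2HSV).astype(int)
m=(abs(hsv[...,0]-110)<14)&(hsv[...,1]>130)&(hsv[...,2]>60);m[225:]=0
mm=np.zeros(m.shape,np.uint8);cv2.drawContours(mm,[blob(m)],-1,1,-1)
L=np.array([onz(p,(np.flatnonzero(mm[v])[0]-.5,v),12) for v in range(40,195)])
Rr=np.array([onz(p,(np.flatnonzero(mm[v])[-1]+.5,v),12) for v in range(20,140)])
E_=np.array([onz(p,(u,np.flatnonzero(mm[:,u])[-1]+.5),12) for u in range(315,383)])
def fit(P):
    l=cv2.fitLine(P[:,:2].astype(np.float32),cv2.DIST_HUBER,0,.01,.01).ravel();return l
l,r,e=fit(L),fit(Rr),fit(E_);print(l,r,e)
d=l[:2]*np.sign(l[1])+r[:2]*np.sign(r[1]);d/=np.linalg.norm(d);n=np.array([d[1],-d[0]])
xl,xr=n@l[2:],n@r[2:];print("yaw deg",np.degrees(np.arctan2(-d[0],d[1])),"width",xr-xl)
ye=d@e[2:]
O=n*(xl+xr)/2+d*(ye+136);print("origin",O,"nest",O-66*d, "ydir",d)
b=onz(p,(322,340),263)[:2];print("bush axis",b,"minus tcp",b-np.array([584.1,-150.4]))
np.savez("clamp.npz",O=O,d=d,n=n)
# jaw/stop candidate points
for uv,z in (((282,83),43),((330,155),48)):
    q=onz(p,uv,z)[:2]-O;print(uv,n@q,d@q)
cv2.imwrite("pics/c2.png",cv2.resize(im[0:220,210:410],None,fx=2.7,fy=2.7,interpolation=cv2.INTER_CUBIC))
E
```

```text
[  0.2  -1.  545.7 -29.4] [  0.2  -1.  657.7 -51.3] [   1.     0.1  625.5 -135.3]
yaw deg 9.456697 width 106.84326
origin [595.4  -2.5] nest [606.3 -67.6] ydir [-0.2  1. ]
bush axis [ 586.2 -145.7] minus tcp [2.1 4.7]
(282, 83) 0.873531726503165 -30.782855380146003
(330, 155) 1.719507293062183 -102.29077334064309
```

View pics/c2.png

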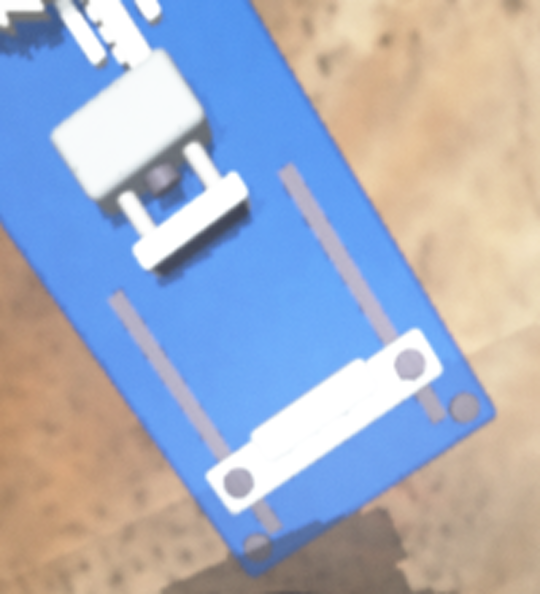

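```bash
python3 - <<'E'
from h import *
np.set_printoptions(precision=1,suppress=True)
p=np.load("w2.npy",allow_pickle=True).item();c=np.load("clamp.npz");O,d,n=c['O'],c['d'],c['n']
for uv,z in (((283.4,86.3),43),((323.3,147.4),48),((288.3,98.5),43),((210+250/2.7,437/2.7),48),((210+362/2.7,360/2.7),48)):
    q=onz(p,uv,z)[:2]-O;print(uv,n@q,d@q)
t=O-66*d;print("tcp target",t-np.array([2.1,4.7]),"delta units",(t-np.array([2.1,4.7])-[584.1,-150.4])/40)
E
```

```text
(283.4, 86.3) 0.34965153714903496 -33.53227183009086
(323.3, 147.4) 0.45300511413015654 -93.67903187537662
(288.3, 98.5) -1.80346503717013 -43.67935953757985
(302.5925925925926, 161.85185185185185) -21.487269753985476 -93.70406344897214
(344.0740740740741, 133.33333333333331) 21.800053155824745 -93.95272568162893
tcp target [604.2 -72.3] delta units [0.5 2. ]
```

Measured pad-to-stop gap is about 54–60 mm (the pad's dark rubber front edge is uncertain); the stop is at y ≈ -94. Going above the nest.

Call:
apply_moves([
  [0.2,0.7,0],
  [0.4,1.4,-0.3],
  [0.5,1.95,-1],
  [0.5,1.95,-1.7],
  [0.5,1.95,-2.3],
  [0.5,1.95,-2.7],
  [0.5,1.95,-2.8],
  [0.5,1.95,-2.8],
  [0.5,1.95,-2.8],
  [0.5,1.95,-2.8],
], yaw=[0,0,0,0,0,0,0,0,0,0])

```text
time_s: 6.25
tool_pos: [605.0, -73.6, 131.8]
eef_rot: [1.519, 0.973, -1.517]
contact_force: [0.3, -0.5, -2.3]
finger_gap: 43.6
```

```bash
python3 - <<'E'
from h import *
np.set_printoptions(precision=2,suppress=True)
s=arm.get_state();print(s['time_s'],s['tool_pos'],s['torque'])
c=np.load("clamp.npz");q=s['tool_pos'][:2]+[2.1,4.7]-c['O'];print("bush in clamp",c['n']@q,c['d']@q)
out=[]
for n in("scene","side"):
    im=capture(n)[:,:,::-1];cv2.imwrite(f"pics/{n}1.png",im);out.append(cv2.resize(im[160:300,240:370],None,fx=3,fy=3,interpolation=cv2.INTER_CUBIC))
cv2.imwrite("pics/c3.png",np.hstack(out))
E
```

```text
6.25 [605.02 -73.62 131.81] [-0.01 -0.02 -0.05]
bush in clamp 0.6315160150830437 -67.47161540150188
```

View pics/c3.png

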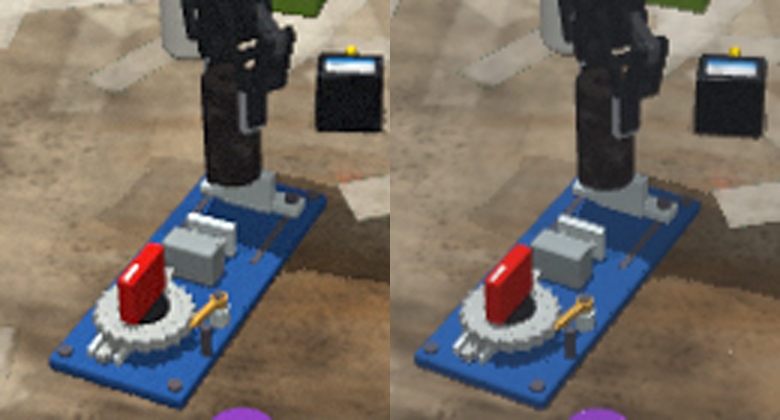

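Bush hangs over the gap, between the pad (crop 210,235) and the stop (245,195). Lowering.

Call:
apply_moves([
  [0,0.03,-0.3],
  [0,0.03,-0.6],
  [0,0.03,-0.9],
  [0,0.03,-1.1],
  [0,0.03,-1.2],
  [0,0.03,-1.25],
  [0,0.03,-1.25],
  [0,0.03,-1.25],
], yaw=[0,0,0,0,0,0,0,0])

```text
time_s: 7.02
tool_pos: [604.3, -72.6, 80.2]
eef_rot: [1.518, 0.974, -1.518]
contact_force: [-0.3, -0.6, -2.8]
finger_gap: 44.3
```

Call:
apply_moves([
  [0,0,-0.03],
  [0,0,-0.05],
  [0,0,-0.05],
  [0,0,-0.05],
], yaw=[0,0,0,0])

```text
time_s: 7.35
tool_pos: [604.6, -72.5, 79.6]
eef_rot: [1.519, 0.973, -1.518]
contact_force: [-7.7, 1.5, 20.5]
finger_gap: 44.0
```

Floor contact is where expected (z 79.6). Easing off and releasing.

Call:
apply_moves([
  [0,0,0.04],
  [0,0,0.04],
], yaw=[0,0])

```text
time_s: 7.52
tool_pos: [604.5, -72.7, 80.2]
eef_rot: [1.519, 0.974, -1.518]
contact_force: [-0.1, 0.3, -1.6]
finger_gap: 43.9
```

Call:
apply_moves([
  [0,0,0],
  [0,0,0],
  [0,0,0],
  [0,0,0],
  [0,0,0],
  [0,0,0.3],
  [0,0,1],
  [0,0,2],
  [0,0,3],
  [0,0,3.9],
  [0,0,3.9],
  [0,0,3.9],
], yaw=[0,0,0,0,0,0,0,0,0,0,0,0], hand=-1)

```text
time_s: 8.52
tool_pos: [605.2, -72.6, 239.2]
eef_rot: [1.521, 0.971, -1.514]
contact_force: [-0.2, 0.5, -0.9]
finger_gap: 85.3
```

```bash
python3 - <<'E'
from h import *
np.set_printoptions(precision=2,suppress=True)
s=arm.get_state();print(s['time_s'],s['tool_pos'],s['joints'],s['torque'])
p=camera_params("wrist");np.save("w3.npy",p,allow_pickle=True)
cv2.imwrite("pics/w3.png",capture("wrist")[:,:,::-1])
E
```

```text
8.5167 [605.25 -72.65 239.23] [ 0.33  0.35 -0.4   1.75  0.15  1.06 -0.55] [0.03 0.04 0.01]
```

View pics/w3.png

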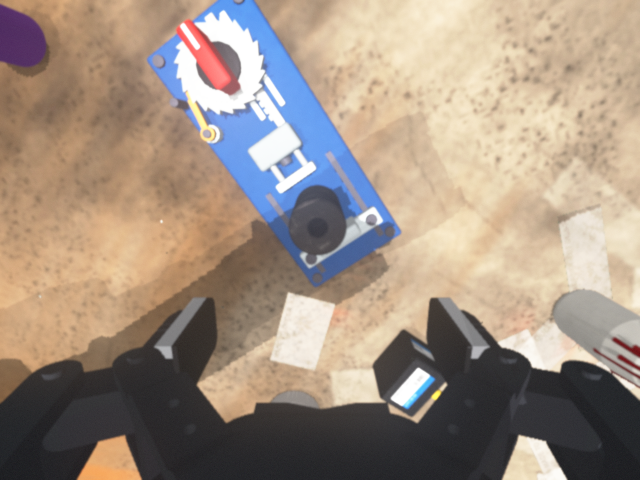

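Bush stands on the nest with its hole at (317,228), between pad and stop. Knob bar at (208,58), wheel around (220,63). Measuring the knob.

```bash
python3 - <<'E'
from h import *
np.set_printoptions(precision=2,suppress=True)
p=np.load("w3.npy",allow_pickle=True).item();c=np.load("clamp.npz");O,d,n=c['O'],c['d'],c['n']
def cl(w): q=w[:2]-O; return np.array([n@q,d@q])
print("bush",cl(onz(p,(317,228),100)))
im=cv2.imread("pics/w3.png");hsv=cv2.cvtColor(im,cv2.COLOR_BGR2HSV).astype(int)
roi=np.zeros(im.shape[:2],bool);roi[0:130,150:290]=1
red=roi&((hsv[...,0]<8)|(hsv[...,0]>172))&(hsv[...,1]>140)&(hsv[...,2]>60)
white=roi&(hsv[...,1]<50)&(hsv[...,2]>190)
k=blob(white|red);cv2.imwrite("pics/m.png",(white*255).astype(np.uint8))
P=np.array([onz(p,u,38)[:2] for u in k[:,0]])
(cx,cy),rad=cv2.minEnclosingCircle(P.astype(np.float32));print("wheel",cx,cy,rad,cl(np.array([cx,cy])))
# robust circle on outer wheel: points with radius 30-42 about predicted axis
A=O+75*d
for _ in range(5):
    r=np.linalg.norm(P-A,axis=1);Q=P[(r>32)&(r<41)]
    M=np.c_[2*Q,np.ones(len(Q))];s=np.linalg.lstsq(M,(Q**2).sum(1),rcond=None)[0];A=s[:2]
print("axis fit",A,np.sqrt(s[2]+A@A),len(Q),cl(A))
r=blob(red);top=np.array([onz(p,u,82)[:2] for u in r[:,0]])
(cc,sz,an)=cv2.minAreaRect(top.astype(np.float32));print("bar@82",cc,sz,an)
# two views triangulation of bar top's ends left to proj check
print("pred axis",O+75*d, proj(p,np.r_[O+75*d+25*d,82]),proj(p,np.r_[O+75*d-25*d,82]))
E
```

```text
bush [ -2.1  -66.21]
wheel 588.4473876953125 63.44746398925781 59.339744567871094 [ 3.96 66.16]
axis fit [582.05  78.78] 36.40979405491286 356 [ 0.17 82.34]
bar@82 (586.3113403320312, 78.00616455078125) (10.625823020935059, 48.54075241088867) 0.8292961716651917
pred axis [583.09  71.51] [186.76  30.79] [230.69  93.91]
```

The wheel-axis fit (y ≈ 82 vs 75) and the pad edge (-33.5 vs -40) agree that my clamp origin is about 7 mm short in y. Corrected: stop at about -100.5, slack about 15 mm, pinch at about 1.0 rad. Hovering over the knob for a closer look.

Call:
apply_moves([
  [-0.1,0.6,0],
  [-0.2,1.2,0],
  [-0.3,1.8,0],
  [-0.4,2.4,-0.3],
  [-0.5,3,-0.8],
  [-0.57,3.5,-1.3],
  [-0.57,3.77,-1.8],
  [-0.57,3.77,-2],
  [-0.57,3.77,-2],
  [-0.57,3.77,-2],
], yaw=[0.8,1.6,2.4,3.2,4,4.8,5.6,5.6,5.6,5.6])

```text
time_s: 9.4
tool_pos: [581.2, 77.2, 155.4]
eef_rot: [1.094, 1.279, -1.097]
contact_force: [0.7, -0.5, 0.6]
finger_gap: 85.0
```

```bash
python3 - <<'E'
from h import *
np.set_printoptions(precision=3,suppress=True)
s=arm.get_state();print(s['time_s'],s['tool_pos'],s['joints'],s['torque'])
print(R.from_rotvec(s['eef_rot']).as_matrix())
p=camera_params("wrist");np.save("w4.npy",p,allow_pickle=True)
im=capture("wrist")[:,:,::-1].copy();cv2.imwrite("pics/w4.png",im)
c=np.load("clamp.npz");O,d=c['O'],c['d'];A=O+82*d
for q in (np.r_[A+25*d,82],np.r_[A-25*d,82],np.r_[A,38]):print(proj(p,q))
E
```

```text
9.4 [581.188  77.21  155.436] [ 0.187  0.435 -0.541  1.866  0.277  0.917 -0.33 ] [-0.026 -0.065  0.022]
[[-0.002  0.988  0.153]
 [-0.     0.153 -0.988]
 [-1.    -0.002  0.   ]]
[323.159 217.772]
[324.   298.22]
[323.318 238.921]
```

View pics/w4.png

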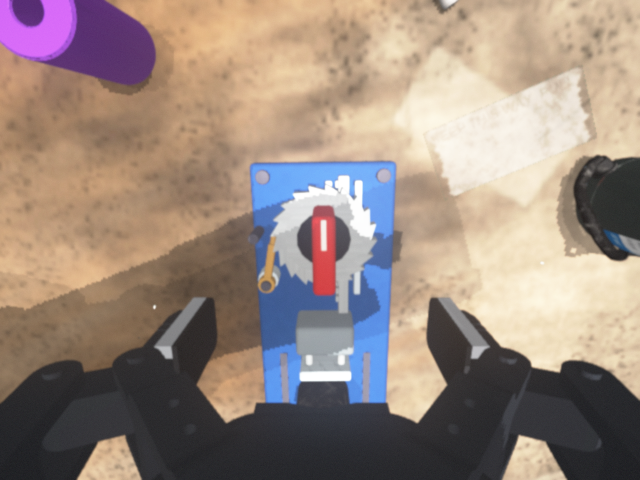

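Bar seen straight up the image from about (324,215) to (324,295), wheel centre about (323,237): aligned to within 2 mm. Descending and gripping.

Call:
apply_moves([
  [0.01,0.05,-0.6],
  [0.01,0.05,-1.3],
  [0.01,0.05,-1.9],
  [0.01,0.05,-2.2],
  [0.01,0.05,-2.23],
  [0.01,0.05,-2.23],
  [0.01,0.05,-2.23],
], yaw=[0.1,0.1,0.1,0.1,0.1,0.1,0.1])

```text
time_s: 10.03
tool_pos: [582.8, 80.1, 68.3]
eef_rot: [1.087, 1.282, -1.085]
contact_force: [0.2, -0.2, 0.6]
finger_gap: 85.2
```

Call:
apply_moves([
  [0,0,0],
  [0,0,0],
  [0,0,0],
  [0,0,0],
  [0,0,0],
  [0,0,0],
  [0,0,0],
  [0,0,0],
  [0,0,0],
  [0,0,0],
  [0,0,0],
  [0,0,0],
], yaw=[0,0,0,0,0,0,0,0,0,0,0,0], hand=1, newtons=40)

```text
time_s: 11.03
tool_pos: [581.9, 80.1, 66.9]
eef_rot: [1.085, 1.283, -1.085]
contact_force: [-1.4, -0.1, 5.6]
finger_gap: 13.3
```

```bash
cat > st.py <<'E'
from h import *
np.set_printoptions(precision=3,suppress=True)
s=arm.get_state();m=R.from_rotvec(s['eef_rot']).as_matrix()
print(s['time_s'],s['tool_pos'],"F",s['contact_force'],"T",s['torque'],"gap",s['finger_gap'],"j7",s['joints'][6],s['joint_efforts'][6],"yaw",np.degrees(np.arctan2(m[1,1],m[0,1])))
E
python3 st.py
```

```text
11.0333 [581.862  80.145  66.9  ] F [-1.418 -0.088  5.565] T [-0.172  0.39  -0.035] gap 13.317248056740974 j7 -0.39666244183985144 0.02437503542751074 yaw 9.565356778122974
```

Call:
apply_moves([
  [0,0,0],
  [0,0,0],
  [0,0,0],
  [0,0,0],
  [0,0,0],
  [0,0,0],
  [0,0,0],
  [0,0,0],
  [0,0,0],
  [0,0,0],
], yaw=[-0.5,-1,-1.5,-2,-2.5,-3,-3.5,-4,-4.3,-4.3])

```text
time_s: 11.87
tool_pos: [582.2, 80.2, 66.9]
eef_rot: [1.416, 1.06, -1.415]
contact_force: [1.4, -1.7, 3.1]
finger_gap: 13.6
```

```bash
python3 st.py
```

```text
11.8667 [582.193  80.177  66.919] F [ 1.41  -1.668  3.12 ] T [-0.226 -0.212 -0.039] gap 13.641679760015913 j7 -0.7806966224060029 -1.103333830833435 yaw -16.323589517752726
```

Call:
apply_moves([
  [0,0,0],
  [0,0,0],
  [0,0,0],
  [0,0,0],
  [0,0,0],
  [0,0,0],
  [0,0,0],
  [0,0,0],
], yaw=[-0.4,-0.8,-1.2,-1.6,-2,-2.4,-2.7,-2.7])

```text
time_s: 12.53
tool_pos: [582.4, 80.0, 66.9]
eef_rot: [1.614, 0.885, -1.612]
contact_force: [2.4, -2.0, 3.2]
finger_gap: 13.3
```

```bash
python3 st.py
```

```text
12.5333 [582.383  80.033  66.919] F [ 2.366 -2.031  3.216] T [-0.429 -0.696 -0.048] gap 13.317938794591278 j7 -1.0189339418693883 -1.023150309920311 yaw -32.46323856679044
```

Call:
apply_moves([
  [0,0,0],
  [0,0,0],
  [0,0,0],
  [0,0,0],
  [0,0,0],
], yaw=[-0.4,-0.8,-1.2,-1.2,-1.2])

```text
time_s: 12.95
tool_pos: [582.4, 80.0, 66.9]
eef_rot: [1.697, 0.8, -1.695]
contact_force: [5.7, -2.5, 2.9]
finger_gap: 13.4
```

```bash
python3 st.py
```

```text
12.95 [582.445  79.973  66.926] F [ 5.677 -2.51   2.878] T [-0.577 -1.048 -0.049] gap 13.389290075426514 j7 -1.1223640682654954 -0.3371165692806244 yaw -39.48396299200367
```

Call:
apply_moves([
  [0,0,0],
  [0,0,0],
  [0,0,0],
  [0,0,0],
  [0,0,0],
], yaw=[-0.4,-0.8,-1,-1,-1])

```text
time_s: 13.37
tool_pos: [582.5, 79.9, 66.9]
eef_rot: [1.766, 0.722, -1.764]
contact_force: [4.2, -2.6, 2.6]
finger_gap: 13.5
```

```bash
python3 st.py
```

```text
13.3667 [582.518  79.933  66.938] F [ 4.241 -2.583  2.591] T [-0.617 -1.098  0.027] gap 13.453582959488307 j7 -1.2104922226959123 -0.17126610036939383 yaw -45.473384236196466
```

Call:
apply_moves([
  [0,0,0],
  [0,0,0],
  [0,0,0],
  [0,0,0],
  [0,0,0],
], yaw=[-0.4,-0.8,-1,-1,-1])

```text
time_s: 13.78
tool_pos: [582.6, 79.9, 66.9]
eef_rot: [1.834, 0.64, -1.832]
contact_force: [5.3, -2.4, 1.2]
finger_gap: 13.6
```

```bash
python3 st.py
```

```text
13.7833 [582.552  79.894  66.926] F [ 5.324 -2.35   1.177] T [-0.673 -1.164 -0.021] gap 13.633378061771126 j7 -1.298754426456176 -0.1486120093613863 yaw -51.478423037927726
```

Call:
apply_moves([
  [0,0,0],
  [0,0,0],
  [0,0,0],
  [0,0,0],
  [0,0,0],
], yaw=[-0.4,-0.8,-1,-1,-1])

```text
time_s: 14.2
tool_pos: [582.6, 79.8, 66.9]
eef_rot: [1.901, 0.553, -1.898]
contact_force: [5.5, -3.3, 2.6]
finger_gap: 13.5
```

```bash
python3 st.py
```

```text
14.2 [582.609  79.789  66.936] F [ 5.522 -3.311  2.558] T [-0.832 -1.255  0.013] gap 13.549995314325047 j7 -1.3868365579678612 -0.18263548146933317 yaw -57.4801349682796
```

Call:
apply_moves([
  [0,0,0],
], yaw=[0])

```text
time_s: 14.28
tool_pos: [582.6, 79.8, 66.9]
eef_rot: [1.901, 0.554, -1.898]
contact_force: [5.4, -2.5, 2.2]
finger_gap: 13.6
```

```bash
python3 st.py
```

```text
14.2833 [582.629  79.794  66.942] F [ 5.383 -2.523  2.161] T [-0.718 -1.238 -0.019] gap 13.599007605853387 j7 -1.3867327404589482 -0.031165669206529856 yaw -57.47134370619323
```

Call:
apply_moves([
  [0,0,0],
  [0,0,0],
  [0,0,0],
  [0,0,0],
  [0,0,0],
], yaw=[-0.4,-0.8,-1.2,-1.4,-1.4])

```text
time_s: 14.7
tool_pos: [582.7, 79.7, 66.9]
eef_rot: [1.991, 0.423, -1.988]
contact_force: [5.8, -4.4, 1.2]
finger_gap: 13.2
```

```bash
python3 st.py
```

```text
14.7 [582.67   79.677  66.94 ] F [ 5.83  -4.389  1.178] T [-0.919 -1.322  0.05 ] gap 13.246414871451673 j7 -1.511153346230317 -0.8557835966348648 yaw -65.9592894079404
```

Call:
apply_moves([
  [0,0,0],
], yaw=[0])

```text
time_s: 14.78
tool_pos: [582.6, 79.7, 66.9]
eef_rot: [1.99, 0.424, -1.988]
contact_force: [6.3, -3.8, 2.0]
finger_gap: 13.6
```

```bash
python3 st.py; python3 - <<'E'
from h import *
ims=[]
for n in("scene","side"):
    im=capture(n)[:,:,::-1];cv2.imwrite(f"pics/{n}2.png",im);ims.append(cv2.resize(im[190:300,250:350],None,fx=4,fy=4,interpolation=cv2.INTER_CUBIC))
cv2.imwrite("pics/c5.png",np.hstack(ims))
E
```

```text
14.7833 [582.639  79.698  66.915] F [ 6.335 -3.751  1.985] T [-0.855 -1.287  0.088] gap 13.61619936313664 j7 -1.509951545169363 -0.24427084252238274 yaw -65.87639806836536
```

View pics/c5.png

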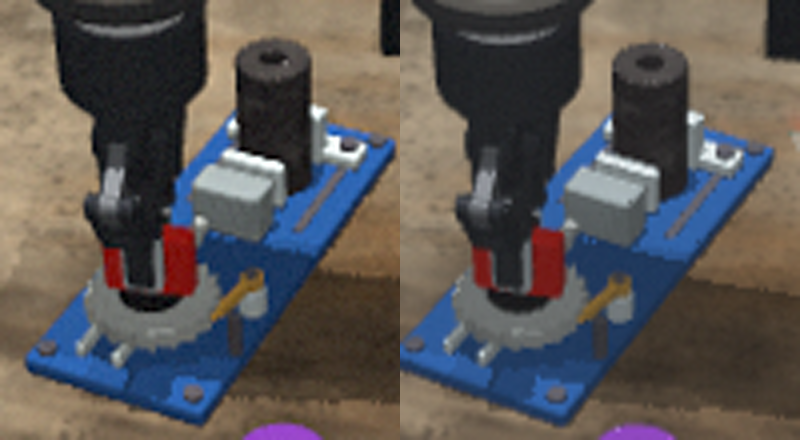

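Jaw is against the bush, which touches the stop. Torque has begun to rise at 75° of knob. Next: averaging more readings before the 90° tooth, to fix the pinch angle.

Call:
apply_moves([
  [0,0,0],
], yaw=[0])

```text
time_s: 14.97
tool_pos: [582.7, 79.7, 67.0]
eef_rot: [1.99, 0.425, -1.987]
contact_force: [5.9, -3.3, 1.2]
finger_gap: 13.3
```

```bash
python3 st.py
```

```text
14.9667 [582.683  79.683  66.953] F [ 5.898 -3.285  1.172] T [-0.906 -1.317  0.12 ] gap 13.258634303238324 j7 -1.5098590254785815 -0.07875566370785236 yaw -65.87699398664631
```

Call:
apply_moves([
  [0,0,0],
], yaw=[0])

```text
time_s: 15.05
tool_pos: [582.7, 79.7, 66.9]
eef_rot: [1.99, 0.425, -1.987]
contact_force: [6.4, -3.5, 1.6]
finger_gap: 13.7
```

```bash
python3 st.py
```

```text
15.05 [582.678  79.672  66.946] F [ 6.442 -3.547  1.595] T [-0.9   -1.312  0.046] gap 13.718937913607178 j7 -1.5098219818361887 -0.07921270793303847 yaw -65.87528928902012
```

Call:
apply_moves([
  [0,0,0],
  [0,0,0],
  [0,0,0],
  [0,0,0],
], yaw=[-0.4,-0.8,-1,-1])

```text
time_s: 15.38
tool_pos: [582.7, 79.6, 66.9]
eef_rot: [2.053, 0.325, -2.05]
contact_force: [6.2, -4.8, 1.3]
finger_gap: 13.2
```

```bash
python3 st.py
```

```text
15.3833 [582.693  79.596  66.928] F [ 6.176 -4.827  1.292] T [-0.946 -1.391  0.086] gap 13.168946983352193 j7 -1.5989662784130974 -0.8777421712875366 yaw -71.96487550822995
```

Call:
apply_moves([
  [0,0,0],
], yaw=[0])

```text
time_s: 15.47
tool_pos: [582.7, 79.6, 67.0]
eef_rot: [2.052, 0.326, -2.049]
contact_force: [5.3, -5.0, 1.6]
finger_gap: 13.4
```

```bash
python3 st.py
```

```text
15.4667 [582.738  79.611  66.958] F [ 5.343 -5.012  1.623] T [-0.97  -1.35   0.067] gap 13.441970182370806 j7 -1.597774242940529 -0.27278062887489796 yaw -71.88313753250186
```

Call:
apply_moves([
  [0,0,0],
  [0,0,0],
  [0,0,0],
  [0,0,0],
], yaw=[-0.4,-0.8,-0.9,-0.9])

```text
time_s: 15.8
tool_pos: [582.7, 79.6, 66.9]
eef_rot: [2.106, 0.233, -2.103]
contact_force: [5.8, -4.5, 0.8]
finger_gap: 13.4
```

```bash
python3 st.py
```

```text
15.8 [582.696  79.567  66.911] F [ 5.8   -4.512  0.843] T [-1.022 -1.396  0.101] gap 13.416985618426631 j7 -1.6773345917615627 -0.6705799140036106 yaw -77.32339707851764
```

Call:
apply_moves([
  [0,0,0],
], yaw=[0])

```text
time_s: 15.88
tool_pos: [582.7, 79.5, 66.9]
eef_rot: [2.105, 0.234, -2.102]
contact_force: [5.9, -4.1, 1.9]
finger_gap: 13.5
```

```bash
python3 st.py
```

```text
15.8833 [582.689  79.526  66.92 ] F [ 5.921 -4.108  1.875] T [-1.046 -1.372  0.153] gap 13.468225891526847 j7 -1.6766241428382052 -0.23657460696995258 yaw -77.27849233711048
```

Call:
apply_moves([
  [0,0,0],
], yaw=[0])

```text
time_s: 15.97
tool_pos: [582.7, 79.5, 66.9]
eef_rot: [2.105, 0.234, -2.102]
contact_force: [6.4, -4.9, 2.1]
finger_gap: 13.3
```

```bash
python3 st.py
```

```text
15.9667 [582.73   79.528  66.932] F [ 6.387 -4.923  2.079] T [-1.004 -1.371  0.164] gap 13.338097863184105 j7 -1.676548408472011 -0.14675715006887913 yaw -77.27727985598679
```

Torque rises at the expected slope, giving a pinch at about 62–64° (vision says about 58°), so between the 54° and 72° teeth. The second click is then the 90° tooth. Winding to 96°, easing back to about 90.5°, letting go.

Call:
apply_moves([
  [0,0,0],
  [0,0,0],
  [0,0,0],
  [0,0,0],
  [0,0,0],
  [0,0,0],
], yaw=[-0.4,-0.8,-1.2,-1.55,-1.55,-1.55])

```text
time_s: 16.47
tool_pos: [582.8, 79.4, 67.0]
eef_rot: [2.193, 0.065, -2.189]
contact_force: [6.8, -5.2, 2.6]
finger_gap: 13.4
```

```bash
python3 st.py
```

```text
16.4667 [582.759  79.401  66.969] F [ 6.844 -5.222  2.561] T [-1.21  -1.404  0.196] gap 13.438752151995104 j7 -1.812402609215938 -0.47372275963425636 yaw -86.59196960494295
```

Call:
apply_moves([
  [0,0,0],
  [0,0,0],
  [0,0,0],
  [0,0,0],
  [0,0,0],
  [0,0,0],
], yaw=[0.2,0.4,0.6,0.8,0.9,0.9])

```text
time_s: 16.97
tool_pos: [582.7, 79.4, 66.9]
eef_rot: [2.142, 0.165, -2.139]
contact_force: [6.9, -4.8, 2.2]
finger_gap: 13.2
```

```bash
python3 st.py
```

```text
16.9667 [582.711  79.45   66.913] F [ 6.866 -4.82   2.164] T [-1.087 -1.355  0.241] gap 13.244368676957997 j7 -1.7327741989364114 0.12916202656924725 yaw -81.13111661950809
```

Call:
apply_moves([
  [0,0,0],
  [0,0,0],
  [0,0,0],
  [0,0,0],
  [0,0,0],
  [0,0,0],
  [0,0,0.3],
  [0,0,0.9],
  [0,0,1.7],
  [0,0,2.6],
  [0,0,3.4],
  [0,0,4],
], yaw=[0,0,0,0,0,0,0,0,0,0,0,0], hand=-1)

```text
time_s: 17.97
tool_pos: [582.2, 80.3, 230.7]
eef_rot: [2.146, 0.163, -2.14]
contact_force: [0.4, 0.2, -0.3]
finger_gap: 85.4
```

Call:
apply_moves([
  [-0.6,-0.3,0],
  [-1.2,-0.6,0],
  [-1.6,-0.8,0],
  [-1.6,-0.8,0],
  [-1.6,-0.8,0],
  [-1.6,-0.8,0],
], yaw=[0,0,0,0,0,0])

```text
time_s: 18.47
tool_pos: [518.4, 48.5, 227.5]
eef_rot: [2.144, 0.163, -2.141]
contact_force: [-0.1, 0.5, -0.0]
finger_gap: 85.2
```

```bash
python3 st.py; python3 - <<'E'
from h import *
p=camera_params("wrist");np.save("w6.npy",p,allow_pickle=True);print(p['eye'])
cv2.imwrite("pics/w6.png",capture("wrist")[:,:,::-1])
E
```

```text
18.4667 [518.406  48.513 227.538] F [-0.067  0.479 -0.018] T [-0.007 -0.009 -0.025] gap 85.23884417032473 j7 -1.6634276458531907 0.028115955647081137 yaw -81.31689463368002
[586.80562645  59.01949824 352.29035486]
```

View pics/w6.png

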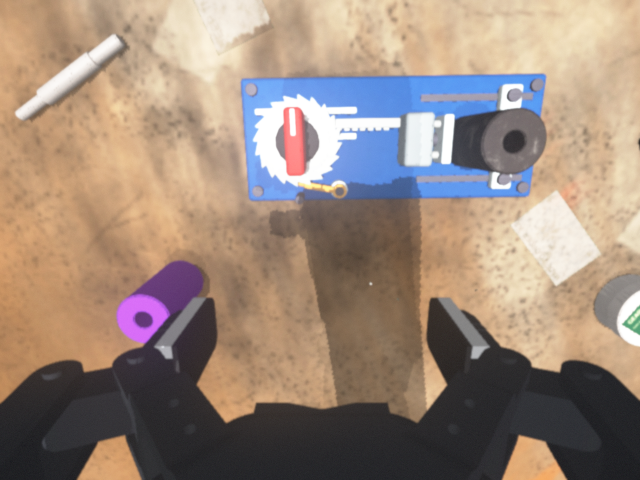

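The bar now lies across the bed (90° from its start), at (293,142). The pawl is seated at (325,187), and the bush at (513,140) stands between pad and stop. Checking spring compression from the block-to-pad distance before and after.

```bash
python3 - <<'E'
from h import *
np.set_printoptions(precision=2,suppress=True)
c=np.load("clamp.npz");O,d,n=c['O']+7*c['d'],c['d'],c['n']
a=np.load("w2.npy",allow_pickle=True).item();b=np.load("w6.npy",allow_pickle=True).item()
im=cv2.imread("pics/w6.png");print(im[140,396:470].mean(1).astype(int), im[150,396:470].mean(1).astype(int))
def Y(p,uv,z): q=onz(p,uv,z)[:2]-O;return round(float(d@q),1)
print("w2 block",Y(a,(267.4,61.9),46),"pad",Y(a,(283.4,86.3),43))
for u in (433,435,442,453,454):print(u,Y(b,(u,140),46),Y(b,(u,140),43))
print("bush",Y(b,(513,140),100))
for u,v in ((291.5,109),(295,174)):
    q=onz(b,(u,v),82)[:2]-O;print("bar end",n@q,d@q)
E
```

```text
[155 149 127 118 121 121 121 123 129 160 205 226 235 241 241 241 241 240
 241 240 240 240 239 241 243 248 249 248 248 247 247 247 248 246 240 222
 209 177 170 170 170 164 155 153 152 155 196 249 255 255 255 255 255 255
 255 254 208 102  69  69  69  69  67  67  65  66  65  67  66  63  66  66
  63  67] [153 147 130 120 119 119 120 129 154 192 220 234 241 242 242 241 241 240
 241 240 239 238 238 239 242 247 248 248 248 247 247 247 247 245 240 224
 185 161 160 164 164 164 159 155 157 177 236 255 255 255 255 255 255 255
 254 230 126  73  71  72  71  68  70  70  70  72  68  69  65  67  66  66
  66  66]
w2 block -18.6 pad -40.5
433 -37.8 -38.7
435 -39.4 -40.3
442 -45.2 -46.2
453 -54.3 -55.4
454 -55.2 -56.2
bush -76.1
bar end 22.487516708767764 75.9142032430111
bar end -23.43790194592137 74.96369170473724
```

Compression is about 5.6 mm by camera (about 9.5 N) and about 7 mm by torque (about 12 N). Both lie in the 4.7–9.4 mm, second-click band, and the bar sits at 90–91°, which is tooth 5. The robot is clear, so I'm handing in.

```bash
python3 -c "
from station import workorder
print(workorder.hand_in())"
```

```text
the job is handed in; nothing more can be done
None
```

I stood the black bush upright in the clamp between jaw and stop, let go of it, and wound the red knob clockwise to the second click after the pinch. I then let go, and the pawl is holding the knob there. The job was handed in at about 18.5 s of robot time, with the arm clear of everything.

**Pinch and clicks:** the torque readings put the pinch at about 62–65° of knob, and the camera put it at about 58°. Both lie between the third tooth (54°) and the fourth (72°), so the second click is the fifth tooth, at 90°. I wound to 96°, eased back and released.

**Last checks:** the final picture shows:
- The bar is about 90–91° from its start.
- The bush is upright against the stop.
- The pad spring is compressed about 5.6 mm by camera (about 9.5 N) and about 7 mm by torque (about 12 N). Both are inside the 8–16 N band.

**What disagreed:**
- My first fit of the clamp's position along its length was about 7 mm off. The jaw pad and the knob axis both showed this.
- Because of that, I set the bush down about 7 mm beyond the nest point, towards the stop but still inside the gap. The jaw then pushed it home.
- Block travel read about 20 mm by camera against the 23.6 mm expected. I put that down to calibration.

The tin, gearhead and shaft were never approached, and I did not measure them again.

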